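# Eject the eyelet die and put it away

## Task

The brass die is sunk in the hand press. Push the red ejector lever all the way down so that the die comes up out of its pocket, then take the die out from under the press head and set it down upright in the middle of the green tray without dropping it. Leave the lever down, and leave the other dies and everything else on the bench where they are.

Things in the scene. Friction and masses are not known exactly. Their poses are not given: they have to be found in the camera images.
- press: Green hand press, fixed. Origin on the table under the pocket axis, z up; its -x side is the open front (faces the robot within 0.35 rad), column on its +y side, lever on its -y side. Base 110 x 225 x 12 mm (x -55 to 55, y -60 to 165 mm). Dark steel die block 80 x 80 mm centred on the pocket axis, its top 62 mm above the table.
- column (a point): Middle of the side of the press's column that faces the pocket, 107 mm to +y of the pocket axis, 120 mm above the table. The column is 56 x 50 mm (x, y), 295 mm tall; the press's own steel hand lever leans from the head to +x, its black knob topping out 335 mm above the table at x = 100, y = 150 mm of the press.
- ram (a point): Centre of the lower end of the ram, 18 mm in diameter, on the pocket axis, 222 mm above the table. The head above it, 32 mm wide in x, 235 to 285 mm above the table, runs from the column to 20 mm past the axis. So an upright tool cannot reach the pocket: lean it back 30 to 40 degrees towards the press's front (-x), fingers closing along the press's y. Once clear of the block, draw the die out back along the fingers.
- pocket (a point): Centre of the pocket's mouth on the top face of the die block, 62 mm above the table. The pocket is round, 29 mm in diameter, 46 mm deep: the seated die is flush with the block.
- ejector (a joint): Angle of the ejector lever: 0 up (as it starts), 0.5 rad fully down. The pin under the die rises 52 mm per rad, so 26 mm at full stroke, leaving the die's lower 20 mm in the pocket. Stiff: it needs about 5 to 8 N on the red pad, has no spring and stays where it is left.
- pad (a point): Centre of the top face of the lever's red pad, 30 x 28 mm. It begins 61 mm above the table, 112 mm to the -y side of the pocket axis, and sinks 30 mm at full stroke. The hinge line runs along the press's x at y = -53 mm, 40 mm above the table. It is clear above: push straight down with closed fingers.
- die: The brass die to take out: vertical cylinder 26 mm in diameter, 46 mm tall, 190 g (mass varies by a quarter); origin at the centre of its underside, z along its axis, up. It stands loose in the pocket of the press.
- board: Wooden board 280 x 95 x 12 mm under the three trays, fixed for the run; origin at the centre of its underside; the row of trays runs along its x, 85 mm apart.
- tray_green: Green, empty tray, where the die must stand; square, 70 mm outside, 64 mm inside, walls 12 mm high, origin at the centre of its underside (12 mm above the table), floor 3 mm above that. Fixed on the board; any of the three places.
- tray_a: Grey tray, same size and origin, holding a spare die.
- tray_b: Grey tray, same size and origin, holding a spare die.
- spare_a: Spare steel die with a blue band in a grey tray; leave alone. Same size as the brass one: 26 mm diameter, 46 mm tall, origin at the centre of its underside.
- spare_b: Spare steel die with a red band in the other grey tray; leave alone. Same size and origin.
- spool: Black thread cone, 64 mm diameter, 100 mm tall, origin under its centre; leave alone.
- tin: Red polish tin, 60 mm diameter, 24 mm tall, origin under its centre; leave alone.
- hammer: Hammer lying on the bench, 260 mm long; leave alone.
- last: Wooden shoe last, about 200 mm long, 60 mm wide, 80 mm tall; leave alone.
- brush: Brush lying on the bench, 200 mm long; leave alone.
- jar: Amber jar, 60 mm diameter, 75 mm tall, origin under its centre; leave alone.

How it is judged:
By the outcome, as a careful person would: the job done as asked, in the order asked, and still so for the second after the job is handed in, with the robot touching nothing.
It also fails if it takes over 59 s, if anything falls off the work surface, if the arm or the gripper's body presses on something with over 40 N, if the wrist force passes 120 N, or if a joint passes its speed limit or range.

## Robot

A 6-joint arm with a two-finger parallel gripper is mounted at the origin on the work surface. World frame = base frame: x ahead of the robot, y to its left, z up, the work surface at z = 0. Lengths are in m, angles in rad, forces in N, time in s.
With the tool pointing down it reaches from about 0.35 to 0.975 m from the base axis. Payload 17.4 kg.
Tool frame: the origin (TCP) lies between the finger pads; the fingertips stand 19 mm ahead of it and the grasp point (between the pads) is the TCP; z points along the fingers, x is the direction in which the jaws open and shut, and the axes are right-handed (so a half turn about z gives the same grasp; the last joint's range is limited). The gripper opens to 85 mm and grips with 20 to 120 N. Pads are 22 mm wide; open, the fingers measure 114 mm over their backs; the gripper's body (76 mm by 85 mm) begins 54 mm behind the grasp point. The pads swing forward as they close: fully open they stand 13 mm farther back than shut.
Start: joints at [1.116, 0.116, 1.442, -0, 1.584, -0.038], TCP at [0.273, 0.617, 0.227] pointing down, gripper open.
Joint ranges: [-2.83, 2.83], [-0.83, 2.19], [0.07, 2.5], [-1.14, 4.28], [0.01, 3], [-2.97, 2.97]. Speed limits (rad/s): [1.89, 1.89, 2.22, 3.14, 3.14, 3.14].

## Interface

Orientations are given as a unit quaternion [w, x, y, z].
In Python, from bench import * gives the robot as it stands.
- The arm moves only by the tool arm_command, never from a script. Its argument "series" is a list of rows, each a list of 5 numbers: the shift along the world's x, y, z in cm, then the turn about the world's z in rad, then the closure in counts, from 0 (fully open) to 255 (shut). In form: [[dx, dy, dz, yaw, grip], ...]. A call has 1 to 12 rows; each row shifts and turns the pose as measured when the row begins; what a row does not reach is not made up. A row lasts 1/10 s, in which the tool goes at most 50 mm and 8.59 degrees, less where a joint would pass 70% of its speed; a pose out of reach is approached as far as the arm can. A call with a gripper value outside its range is refused whole. The fingers move at their own pace and stop on an object; "newtons" is the grip in N (left out, the last holds). Time passes only in rows, so rows that do not move let the fingers close. It gives the time, the measured TCP pose, the force and the opening at its end, in the units of the state.
- state(): the state, without advancing time (a new reading comes with each control period).
- read_camera(name): name is "side" or "top" or "wrist"; returns the picture (420x560x3 uint8, blue, green, red); there is no depth.
- camera_params(name): a dict with "K" (3x3 intrinsics, pixels), "R" (3x3) and "t" (3): a world point X has camera coordinates R X + t; the wrist camera has in their place "tool_from_camera" (4x4, takes a point from camera to tool coordinates, whose origin is the TCP and whose axes are the tool frame's). Camera axes: x right, y down, z forward; pixel columns grow to the right and rows downward; lengths in m; the calibration is good to about 2 mm. A picture is of the moment at which its call begins: read the wrist's pose just before it. camera_params takes no time and is no camera call.
- job_done(): hands the job in, once; it reports no verdict.
Trained networks look in the newest picture that a camera, given by its name, has taken for a name from the list of things; names that differ only in an ending like _2 or _b are one class to them, and where a whole thing is asked for, a point or a joint stands for the part that bears it (a point fixed in the world has none). Each returns a list of dicts, best first, with "conf" (0 to 1); they miss things now and then, are a little off and sometimes report something else, mostly with a low value. They report only what shows in the picture. A call takes as long as a camera call.
- recognise(thing, camera): "centre" ([column, row] in pixels, amid what is visible of it).
- place_of(thing, camera): "centre" ([column, row] in pixels: a listed point, or the origin of a listed thing).
The state is a dict: "t": time; "joints": joint angles; "dq": joint speeds; "joint_torque": joint torques, N m; "tcp_pos": TCP position; "orientation": TCP orientation; "wrist_force": force on the tool from outside, world axes, zero at the start; "moment": the same for the moment, N m; "width": finger opening in m.
Only numpy, scipy, OpenCV 4.12 (cv2) and the standard library are available. Lean on these libraries where they do the work, as an engineer would, in place of code of your own. Each camera call takes 0.05 s, during which the arm holds its last target.

## Working session

There is one attempt and no reset: what is moved stays moved. The work goes in short steps, Python scripts to look and compute and a tool call to move; the robot and the scene stay as the last step left them, time stands still between calls to the robot, and variables do not carry over. Pictures are saved under pics/ and viewed, and the job is handed in when it is done.

Besides the shell and the picture viewer there is one more tool, called after "Call:" by a JSON object that holds its "method" and its "body". arm_command: Moves the arm, as the interface text tells. Its arguments: {"type":"object","properties":{"series":{"type":"array","items":{"type":"array","items":{"type":"number"}}},"newtons":{"type":"number"}},"required":["series"]}

```bash
ls -la; mkdir -p pics; python3 - <<'E'
from bench import *
import cv2
s=state();print({k:(v if not hasattr(v,'round') else v) for k,v in s.items()})
for c in ['side','top','wrist']:
    cv2.imwrite(f'pics/{c}0.png',read_camera(c)); print(c,camera_params(c))
    if c!='wrist':
        for n in ['press','column','ram','pocket','pad','ejector','die','board','tray_green','tray_a','spare_a','spool','tin','hammer','last','brush','jar']:
            pass
E
```

```text
total 12
drwxr-xr-x  3 agent agent 4096 Dec  6 19:32 .
drwxr-xr-x 23 root  root  4096 Dec  6 19:32 ..
drwxr-xr-x  2 agent agent 4096 Dec  6 19:32 pics
{'t': 0.0, 'joints': array([ 1.11623185e+00,  1.16479756e-01,  1.44230498e+00, -2.22517398e-05,
        1.58402404e+00, -3.77770180e-02]), 'dq': array([-0.00158303, -0.00088888,  0.00063786,  0.00147749, -0.00122423,
       -0.00153003]), 'joint_torque': array([ 1.22565973e-03, -7.31991434e+01, -6.32500935e+01,  6.46290641e-05,
        6.18955004e-03,  1.22120613e-05]), 'tcp_pos': array([0.27316119, 0.61702034, 0.22654173]), 'orientation': array([ 3.21769868e-04,  8.38100459e-01,  5.45515583e-01, -5.16068926e-04]), 'wrist_force': array([-0.58308239, -0.10767669, -0.38858737]), 'moment': array([-0.01731726, -0.00111767,  0.01612147]), 'width': 0.08551163550520151}
side {'K': array([[404.93468825,   0.        , 278.89970917],
       [  0.        , 404.93468825, 212.76779986],
       [  0.        ,   0.        ,   1.        ]]), 'R': array([[ 0.9426302 , -0.3338013 ,  0.00499939],
       [-0.16210287, -0.47075536, -0.86724394],
       [ 0
[... 323 characters left out ...]
       [-9.95430268e-01,  5.88041939e-03, -9.53100279e-02],
       [ 9.53149644e-02,  5.64380506e-04, -9.95447005e-01]]), 't': array([0.02297161, 0.59948734, 1.15924441])}
wrist {'K': array([[332.58272529,   0.        , 279.67657296],
       [  0.        , 332.58272529, 206.41194235],
       [  0.        ,   0.        ,   1.        ]]), 'tool_from_camera': array([[ 9.99999446e-01,  7.70774834e-04, -7.17472563e-04,
         9.11646390e-04],
       [-5.43966990e-04,  9.61509538e-01,  2.74771018e-01,
        -6.92259687e-02],
       [ 9.01643298e-04, -2.74770475e-01,  9.61509424e-01,
        -1.46026845e-01],
       [ 0.00000000e+00,  0.00000000e+00,  0.00000000e+00,
         1.00000000e+00]])}
```

View pics/side0.png

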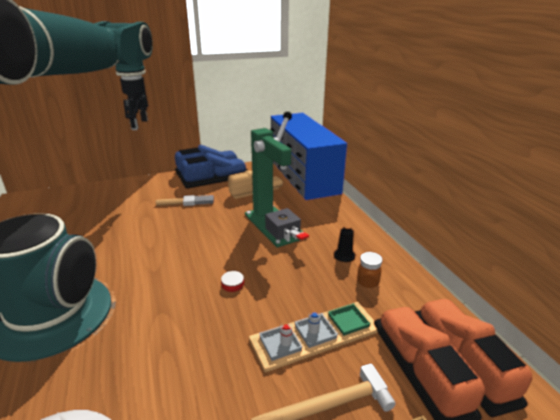

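View pics/top0.png

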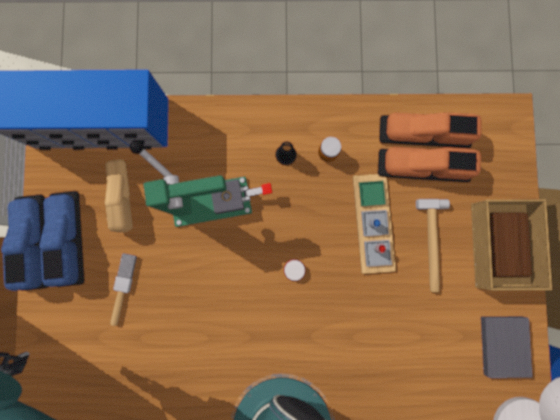

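View pics/wrist0.png

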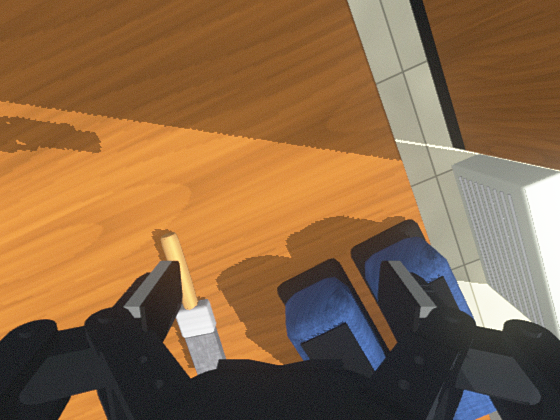

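```bash
cat > h.py <<'E'
from bench import *
import numpy as np, cv2
def ray(cam,uv):
    p=camera_params(cam);R=np.array(p['R']);t=np.array(p['t']);K=np.array(p['K'])
    return -R.T@t, R.T@np.linalg.solve(K,[uv[0],uv[1],1])
def atz(cam,uv,z):
    o,d=ray(cam,uv); return o+d*(z-o[2])/d[2]
def proj(cam,X):
    p=camera_params(cam);c=np.array(p['R'])@X+np.array(p['t']);q=np.array(p['K'])@c;return q[:2]/q[2]
E
python3 - <<'E'
from h import *
for c in ['top','side']:
    im=read_camera(c)
    for n,z in dict(press=0,column=.12,ram=.222,pocket=.062,pad=.061,board=0,tray_green=.012,tray_a=.012,spool=0,tin=0,jar=0,last=0,hammer=0,brush=0).items():
        r=place_of(n,c)
        print(c,n,[(np.round(x['centre'],1),round(x['conf'],2),np.round(atz(c,x['centre'],z),3)[:2]) for x in r[:2]])
E
```

```text
top press [(array([227.7, 195.4]), 0.97, array([0.647, 0.152]))]
top column [(array([430.9, 245.3]), 0.74, array([ 0.498, -0.386])), (array([182.1, 201.3]), 0.61, array([0.616, 0.258]))]
top ram [(array([216.6, 188. ]), 0.73, array([0.635, 0.154])), (array([293.1, 269.8]), 0.38, array([ 0.442, -0.026]))]
top pocket [(array([224.9, 192.2]), 0.68, array([0.647, 0.153]))]
top pad [(array([265.9, 185.7]), 0.72, array([0.665, 0.04 ]))]
top board [(array([180.9, 199.2]), 0.73, array([0.636, 0.287])), (array([372.7, 223.5]), 0.66, array([ 0.562, -0.266]))]
top tray_green [(array([370.2, 191.7]), 0.57, array([ 0.653, -0.259])), (array([181.9, 199.8]), 0.2, array([0.633, 0.282]))]
top tray_a [(array([373.9, 220.5]), 0.83, array([ 0.57 , -0.267])), (array([377.1, 254.1]), 0.55, array([ 0.475, -0.273]))]
top spool [(array([285.9, 155.5]), 0.76, array([ 0.763, -0.018]))]
top tin [(array([294.8, 270.1]), 0.66, array([ 0.431, -0.04 ]))]
top jar [(array([327. , 150.1]), 0.81, array([ 0.779, -0.138]))]
top last [(array([121.8, 196.7]), 0.58, array([0.645, 0.459]))]
top hammer [(array([266.3, 186.8])
[... 829 characters left out ...]
 0.234]))]
side tray_a [(array([277. , 341.4]), 0.92, array([ 0.475, -0.265])), (array([315.9, 332.3]), 0.63, array([ 0.565, -0.268]))]
side spool [(array([342.5, 253.5]), 0.78, array([ 0.767, -0.006])), (array([232.9, 284.7]), 0.6, array([ 0.433, -0.037]))]
side tin [(array([233.6, 285.1]), 0.78, array([ 0.435, -0.039]))]
side jar [(array([367.6, 282.2]), 0.69, array([ 0.769, -0.143])), (array([349. , 322.3]), 0.56, array([ 0.655, -0.255]))]
side last [(array([302.6, 231.4]), 0.68, array([0.703, 0.142])), (array([254.9, 189.3]), 0.66, array([0.645, 0.475]))]
side hammer [(array([318.7, 408.7]), 0.59, array([ 0.498, -0.431]))]
side brush [(array([186.4, 205.9]), 0.81, array([0.382, 0.428]))]
```

```bash
python3 - <<'E'
import cv2
a=cv2.imread('pics/top0.png')[120:300,130:410];cv2.imwrite('pics/topc.png',cv2.resize(a,None,fx=2.8,fy=2.8,interpolation=2))
a=cv2.imread('pics/side0.png')[100:250,220:340];cv2.imwrite('pics/sidec.png',cv2.resize(a,None,fx=4,fy=4,interpolation=2))
E
```

```text
(no output)
```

View pics/topc.png

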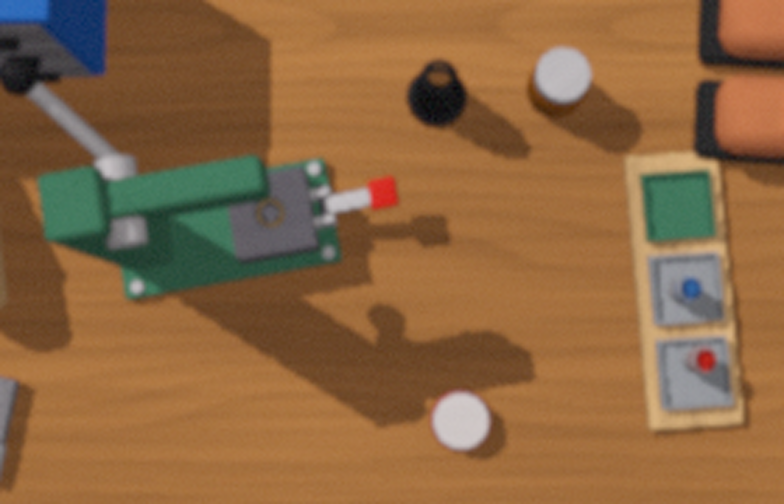

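View pics/sidec.png

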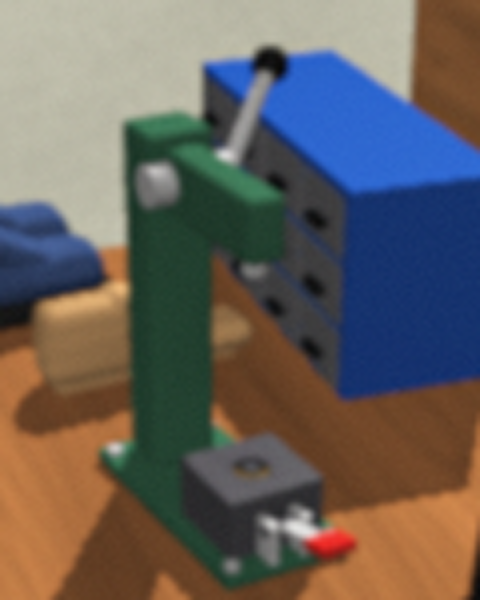

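Call:
{"method": "arm_command", "body": {"series": [[1.6, -4.6, 1, 0.075, 255], [1.6, -4.6, 1, 0.075, 255], [1.6, -4.6, 1, 0.075, 255], [1.6, -4.6, 0, 0.075, 255], [1.6, -4.6, 0, 0.075, 255], [1.6, -4.6, 0, 0.075, 255], [1.6, -4.6, 0, 0.075, 255], [1.6, -4.6, 0, 0.075, 255], [2, -4.5, 0, 0, 255], [2, -4.5, 0, 0, 255], [2, -4.5, 0, 0, 255], [2, -4, 0, 0, 255]]}}

```text
t: 2.85
tcp_pos: [0.4795, 0.0614, 0.2579]
orientation: [0.003, 0.626, 0.78, 0.002]
wrist_force: [1.4, 1.0, 0.1]
width: 0.0002
```

Call:
{"method": "arm_command", "body": {"series": [[4.5, 0, 0, -0.05, 255], [4.0, 0, 0, 0, 255], [0, 0, 0, 0, 255]]}}

```text
t: 3.15
tcp_pos: [0.5688, 0.0546, 0.2582]
orientation: [0.004, 0.649, 0.761, 0.002]
wrist_force: [-0.9, -0.3, -1.0]
width: 0.0002
```

```bash
cat >> h.py <<'E'
from scipy.spatial.transform import Rotation as Ro
def wcam():
    s=state();w,x,y,z=s['orientation'];T=np.eye(4);T[:3,:3]=Ro.from_quat([x,y,z,w]).as_matrix();T[:3,3]=s['tcp_pos']
    p=camera_params('wrist');return T@np.array(p['tool_from_camera']),np.array(p['K'])
def watz(M,uv,z):
    C,K=M;d=C[:3,:3]@np.linalg.solve(K,[uv[0],uv[1],1]);o=C[:3,3];return o+d*(z-o[2])/d[2]
def wproj(M,X):
    C,K=M;c=C[:3,:3].T@(np.array(X)-C[:3,3]);q=K@c;return q[:2]/q[2]
E
python3 - <<'E'
from h import *
M=wcam();im=read_camera('wrist');cv2.imwrite('pics/w1.png',im)
print(state()['tcp_pos'])
for n,z in dict(pocket=.062,pad=.061,column=.12,press=0,ram=.222).items():
    print(n,[(np.round(x['centre'],1),round(x['conf'],2),np.round(watz(M,x['centre'],z),4)[:2]) for x in place_of(n,'wrist')[:2]])
E
```

```text
[0.56729953 0.05482957 0.25863058]
pocket [(array([357.3, 250.5]), 0.72, array([0.6359, 0.1524]))]
pad [(array([253.3, 251.9]), 0.6, array([0.6564, 0.0383]))]
column [(array([482.6, 273.1]), 0.84, array([0.6165, 0.2557]))]
press [(array([342.9, 232.1]), 0.7, array([0.6383, 0.1479]))]
ram [(array([408.4, 356.7]), 0.95, array([0.6404, 0.1517]))]
```

View pics/w1.png

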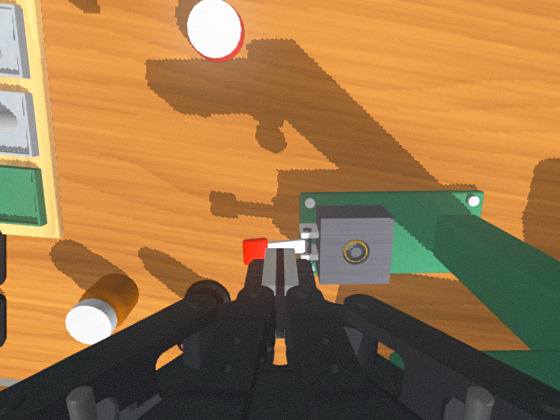

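Call:
{"method": "arm_command", "body": {"series": [[3.0, -0.6, 0, 0.01, 255], [3.0, -0.6, 0, 0, 255], [2.8, -0.5, 0, 0, 255], [0, 0, -4.5, 0, 255], [0, 0, -4.5, 0, 255], [0, 0, -4.0, 0, 255], [0, 0, -3, 0, 255], [0, 0, 0, 0, 255]]}}

```text
t: 4.25
tcp_pos: [0.6518, 0.0414, 0.1033]
orientation: [0.01, 0.642, 0.766, 0.008]
wrist_force: [-1.2, 0.4, -0.6]
width: -0.0002
```

```bash
python3 - <<'E'
from h import *
print(state()['tcp_pos'])
for c in ['wrist','side']:
    im=read_camera(c)
    if c=='side': im=cv2.resize(im[130:260,220:340],None,fx=4,fy=4)
    cv2.imwrite(f'pics/{c}2.png',im)
E
```

```text
[0.65177018 0.04141882 0.1033134 ]
```

View pics/wrist2.png

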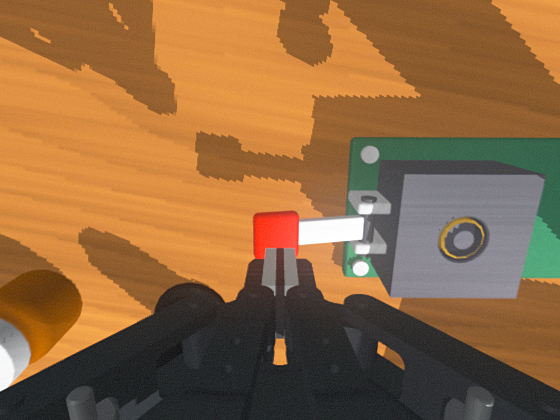

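View pics/side2.png

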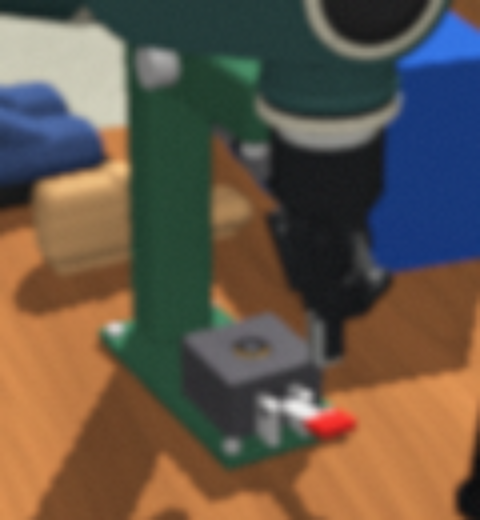

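```bash
python3 - <<'E'
from h import *
M=wcam()
for uv in [(276,236),(255,211),(299,211)]: print(watz(M,uv,.061))
print('pocket',watz(M,(464,239),.062), 'corners',[watz(M,u,.062) for u in [(405,174),(543,178),(392,297),(518,298)]])
print('tip px',wproj(M,state()['tcp_pos']+[0,0,-.019]),'tip over pad z',state()['tcp_pos'])
E
```

```text
[0.6610323  0.04041308 0.061     ]
[0.64717124 0.02507135 0.061     ]
[0.64244524 0.05131095 0.061     ]
pocket [0.64195952 0.15487406 0.062     ] corners [array([0.60899738, 0.10738574, 0.062     ]), array([0.59715404, 0.18682991, 0.062     ]), array([0.68964039, 0.12261105, 0.062     ]), array([0.67562874, 0.20374186, 0.062     ])]
tip px [279.27267123 244.63904117] tip over pad z [0.65384467 0.04141287 0.10831537]
```

Call:
{"method": "arm_command", "body": {"series": [[0.3, -0.1, -1.5, 0, 255], [0, 0, -1.5, 0, 255], [0, 0, -1, 0, 255], [0, 0, -1, 0, 255], [0, 0, -1, 0, 255]]}}

```text
t: 4.85
tcp_pos: [0.6603, 0.0405, 0.0523]
orientation: [0.017, 0.642, 0.766, 0.013]
wrist_force: [-0.3, -2.1, 6.9]
width: -0.0002
```

Call:
{"method": "arm_command", "body": {"series": [[0, 0, -0.6, 0, 255], [0, 0, -0.6, 0, 255], [0, 0, -0.5, 0, 255]]}}

```text
t: 5.15
tcp_pos: [0.6608, 0.0392, 0.0346]
orientation: [0.018, 0.642, 0.766, 0.013]
wrist_force: [-4.0, -0.2, 6.2]
width: -0.0
```

```bash
python3 - <<'E'
from h import *
for c in ['wrist','side']:
    im=read_camera(c)
    if c=='side': im=cv2.resize(im[130:260,220:340],None,fx=4,fy=4)
    cv2.imwrite(f'pics/{c}3.png',im)
print(state())
E
```

```text
{'t': 5.25, 'joints': array([ 0.02260904,  0.17710249,  1.69645626, -0.00418353,  1.22529277,
       -1.72262878]), 'dq': array([ 0.00225414, -0.00292079, -0.0033433 ,  0.00148669,  0.00683923,
        0.00145956]), 'joint_torque': array([ 8.37277416e-01, -7.15626884e+01, -5.67488480e+01,  3.23151816e-01,
       -3.52859879e-01,  7.98041350e-03]), 'tcp_pos': array([0.6606362 , 0.03928903, 0.03403492]), 'orientation': array([0.01736279, 0.64216412, 0.76626672, 0.01261327]), 'wrist_force': array([-0.28761294, -1.42917119,  1.84079667]), 'moment': array([-0.18033584,  0.08685233, -0.00097142]), 'width': 0.00023892853124198084}
```

View pics/wrist3.png

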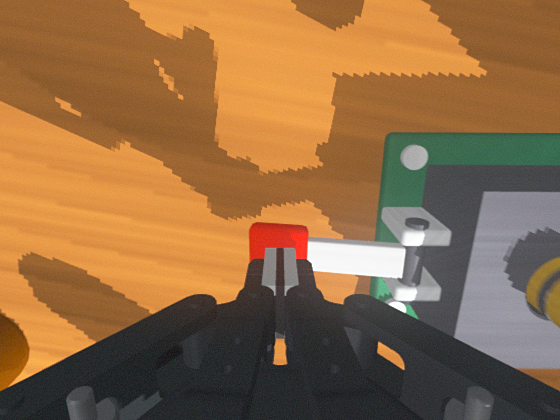

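View pics/side3.png

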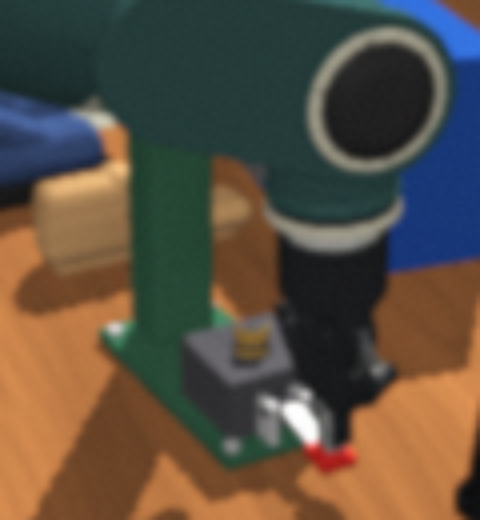

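Call:
{"method": "arm_command", "body": {"series": [[-0.2, 0, -0.6, 0, 255], [0, 0, -0.6, 0, 255]]}}

```text
t: 5.45
tcp_pos: [0.6611, 0.0397, 0.0266]
orientation: [0.019, 0.642, 0.766, 0.015]
wrist_force: [-39.5, 2.0, 76.5]
width: -0.0001
```

Call:
{"method": "arm_command", "body": {"series": [[0, 0, 1, 0, 255], [0, 0, 3, 0, 255], [0, 0, 4, 0, 255], [0, 0, 4, 0, 255], [0, 0, 0, 0, 255], [0, 0, 0, 0, 255]]}}

```text
t: 6.05
tcp_pos: [0.6603, 0.04, 0.1495]
orientation: [0.019, 0.642, 0.766, 0.015]
wrist_force: [-0.4, 0.2, -1.8]
width: -0.0
```

```bash
python3 - <<'E'
from h import *
for c in ['wrist','side']:
    M=wcam();im=read_camera(c)
    if c=='side': im=cv2.resize(im[130:260,220:340],None,fx=4,fy=4)
    cv2.imwrite(f'pics/{c}4.png',im)
    if c=='wrist':
      np.save('M4.npy',M[0])
      for n,z in dict(pocket=.062,pad=.031,die=.042).items():
        print(n,[(np.round(x['centre'],1),round(x['conf'],2),np.round(watz(M,x['centre'],z),4)[:2]) for x in place_of(n,'wrist')[:2]])
s=state();print(s['joints'],s['tcp_pos'],s['orientation'],s['wrist_force'])
E
```

```text
pocket []
pad [(array([274.1, 188.7]), 0.84, array([0.6586, 0.0342]))]
die [(array([424.9, 192.1]), 0.74, array([0.6373, 0.15  ]))]
[ 0.02309405  0.08839168  1.60036827 -0.00278478  1.40623397 -1.72316287] [0.65992476 0.0399428  0.14828772] [0.01841305 0.642107   0.76625971 0.01433949] [0.19268085 0.20282798 0.29424687]
```

View pics/wrist4.png

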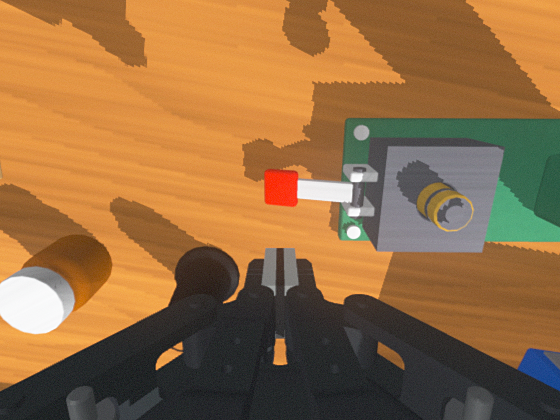

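View pics/side4.png

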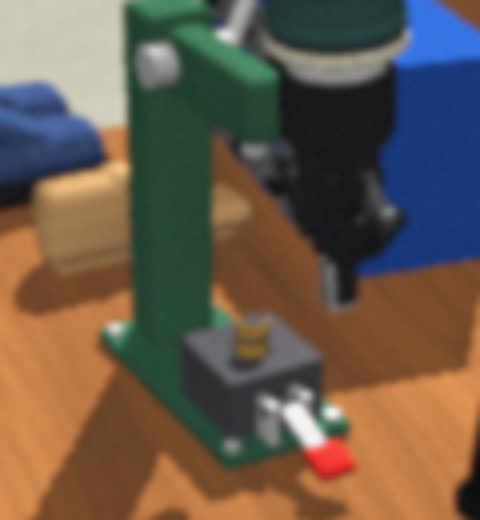

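Call:
{"method": "arm_command", "body": {"series": [[-1, -1, 4.5, 0, 255], [-1, -1, 4.5, 0, 255], [0, 0, 4.8, 0, 255], [0, 0, 4.8, 0, 255], [0, 0, 4.8, 0, 255], [0, 0, 4.8, 0, 255], [0, 0, 1, 0, 255], [0, 0, 0, 0, 255]]}}

```text
t: 7.1
tcp_pos: [0.6351, 0.0191, 0.4414]
orientation: [0.013, 0.642, 0.766, 0.01]
wrist_force: [0.3, -0.9, -0.3]
width: 0.0002
```

```bash
python3 - <<'E'
from h import *
s=state();print(s['t'],s['joints'],s['tcp_pos'],s['orientation'])
C=np.load('M4.npy');M=(C,wcam()[1])
for uv,z in [((458,213),.088),((425,192),.062),((298,172),.031),((266,172),.031)]: print(uv,watz(M,uv,z))
E
```

```text
7.1 [-9.43441146e-03  3.28712551e-02  1.18515253e+00 -1.43754464e-03
  1.89094634e+00 -1.75645425e+00] [0.63512088 0.01910819 0.44143518] [0.01303246 0.64223617 0.76633296 0.00983103]
(458, 213) [0.63746768 0.15304414 0.088     ]
(425, 192) [0.63305196 0.14030891 0.062     ]
(298, 172) [0.64151231 0.05064775 0.031     ]
(266, 172) [0.64605898 0.02543924 0.031     ]
```

Call:
{"method": "arm_command", "body": {"series": [[4.1, 2.3, 0, 0, 255], [4.1, 2.3, 0, 0, 255], [4.1, 2.3, 0, 0, 255], [4.1, 2.3, 0, 0, 255], [4.1, 2.3, 0, 0, 255], [4.1, 2.3, 0, 0, 255], [0, 0, 0, 0, 255]]}}

```text
t: 7.8
tcp_pos: [0.8676, 0.1484, 0.4254]
orientation: [0.008, 0.643, 0.766, 0.004]
wrist_force: [-0.2, 1.0, -2.4]
width: -0.0001
```

```bash
cat > st.py <<'E'
from h import *
s=state();w,x,y,z=s['orientation'];R=Ro.from_quat([x,y,z,w]).as_matrix()
zt=R[:,2];xt=R[:,0]
print('t',round(s['t'],2),'q',s['joints'].round(3),'p',s['tcp_pos'].round(4),'F',s['wrist_force'].round(1),'w',round(s['width'],4))
print('tilt deg',np.degrees(np.arccos(-zt[2])).round(2),'tiltaz',np.arctan2(zt[1],zt[0]).round(3),'xaz-pi/2',(np.arctan2(xt[1],xt[0])-np.pi/2).round(3),'x elev deg',np.degrees(np.arcsin(xt[2])).round(2))
E
python3 st.py
```

```text
t 7.8 q [ 0.143  0.688  0.382 -0.008  2.055 -1.606] p [0.8676 0.1484 0.4254] F [-0.2  1.  -2.4] w -0.0001
tilt deg 1.01 tiltaz -0.251 xaz-pi/2 0.174 x elev deg -0.42
```

Call:
{"method": "arm_command", "body": {"series": [[4.5, 0.9, 0, 0, 255], [4.5, 0.9, 0, 0, 255], [4.5, 0.9, 0, 0, 255]]}}

```text
t: 8.1
tcp_pos: [0.932, 0.1617, 0.3827]
orientation: [0.014, 0.643, 0.766, 0.011]
wrist_force: [1.7, -0.4, -3.5]
width: 0.0005
```

```bash
python3 st.py
```

```text
t 8.1 q [ 0.147  0.926  0.081 -0.007  2.099 -1.602] p [0.932  0.1617 0.3827] F [ 1.7 -0.4 -3.5] w 0.0005
tilt deg 2.01 tiltaz -0.028 xaz-pi/2 0.174 x elev deg -0.4
```

Call:
{"method": "arm_command", "body": {"series": [[4.5, 0.9, 1, 0, 255], [4.5, 0.9, 1, 0, 255], [4.5, 0.9, 1, 0, 255], [4.5, 0.9, 1, 0, 255]]}}

```text
t: 8.5
tcp_pos: [0.9854, 0.1742, 0.3334]
orientation: [0.043, 0.642, 0.764, 0.046]
wrist_force: [0.0, 0.7, -0.5]
width: 0.0
```

```bash
python3 st.py
```

```text
t 8.5 q [ 0.151  0.982  0.078 -0.004  1.955 -1.596] p [0.9854 0.1742 0.3334] F [ 0.   0.7 -0.5] w 0.0
tilt deg 7.24 tiltaz 0.119 xaz-pi/2 0.173 x elev deg -0.4
```

Call:
{"method": "arm_command", "body": {"series": [[4.5, 1.0, 2, 0, 255], [4.5, 1.0, 2, 0, 255], [4.5, 1.0, 2, 0, 255], [4.5, 1.0, 2, 0, 255]]}}

```text
t: 8.9
tcp_pos: [1.0225, 0.1868, 0.3273]
orientation: [0.079, 0.639, 0.76, 0.089]
wrist_force: [-0.2, 0.1, 0.7]
width: -0.0002
```

```bash
python3 st.py
```

```text
t 8.9 q [ 0.157  0.995  0.078 -0.002  1.829 -1.588] p [1.0225 0.1868 0.3273] F [-0.2  0.1  0.7] w -0.0002
tilt deg 13.72 tiltaz 0.147 xaz-pi/2 0.173 x elev deg -0.36
```

Call:
{"method": "arm_command", "body": {"series": [[4.5, 1.1, 2, 0, 255], [4.5, 1.1, 2, 0, 255], [4.5, 1.1, 2, 0, 255], [4.5, 1.1, 2, 0, 255], [4.5, 1.1, 2, 0, 255], [4.5, 1.1, 2, 0, 255], [4.5, 1.1, 2, 0, 255], [4.5, 1.1, 2, 0, 255], [4.5, 1.1, 2, 0, 255], [4.5, 1.1, 2, 0, 255]]}}

```text
t: 9.9
tcp_pos: [1.1126, 0.2233, 0.3308]
orientation: [0.172, 0.62, 0.738, 0.204]
wrist_force: [-0.2, -0.9, -0.4]
width: 0.0001
```

```bash
python3 st.py
```

```text
t 9.9 q [ 0.176  1.026  0.078 -0.003  1.498 -1.568] p [1.1126 0.2233 0.3308] F [-0.2 -0.9 -0.4] w 0.0001
tilt deg 30.94 tiltaz 0.17 xaz-pi/2 0.173 x elev deg -0.09
```

Call:
{"method": "arm_command", "body": {"series": [[4.5, 1.0, 2, 0, 0], [4.5, 1.0, 2, 0, 0], [4.5, 1.0, 2, 0, 0], [0, 0, 0, 0, 0]]}}

```text
t: 10.3
tcp_pos: [1.1387, 0.2299, 0.3318]
orientation: [0.198, 0.612, 0.728, 0.236]
wrist_force: [-0.0, -0.9, 0.2]
width: 0.0579
```

```bash
python3 st.py
```

```text
t 10.3 q [ 0.178  1.036  0.082 -0.002  1.396 -1.567] p [1.1387 0.2299 0.3318] F [-0.  -0.9  0.2] w 0.0579
tilt deg 35.92 tiltaz 0.174 xaz-pi/2 0.174 x elev deg 0.02
```

Call:
{"method": "arm_command", "body": {"series": [[-3, -0.5, 3, 0, 0], [-3, -0.5, 3, 0, 0], [-3, -0.5, 3, 0, 0], [-3.5, -0.6, 2, 0, 0], [-4.8, -0.8, 0, 0, 0], [-4.8, -0.8, 0, 0, 0], [-4.8, -0.8, 0, 0, 0]]}}

```text
t: 11.0
tcp_pos: [0.8862, 0.1854, 0.4091]
orientation: [0.189, 0.615, 0.732, 0.224]
wrist_force: [0.2, 0.4, 1.8]
width: 0.0856
```

```bash
python3 st.py
```

```text
t 11.0 q [ 0.179  0.262  1.065 -0.005  1.22  -1.563] p [0.8862 0.1854 0.4091] F [0.2 0.4 1.8] w 0.0856
tilt deg 34.06 tiltaz 0.171 xaz-pi/2 0.172 x elev deg -0.03
```

Call:
{"method": "arm_command", "body": {"series": [[-4.6, -0.7, 1, 0, 0], [-4.6, -0.7, 1, 0, 0], [-4.8, -0.7, 0.5, 0, 0], [-4.8, -0.7, 0.5, 0, 0], [-4.8, -0.7, 0, 0, 0], [-4.8, -0.7, 0, 0, 0], [-4.8, -0.7, 0, 0, 0], [-4.8, -0.7, 0, 0, 0], [-4.0, -0.7, 0, 0, 0], [-2, -0.5, 0, 0, 0], [0, 0, 0, 0, 0]]}}

```text
t: 12.1
tcp_pos: [0.4236, 0.1112, 0.4231]
orientation: [0.185, 0.617, 0.733, 0.218]
wrist_force: [0.3, 0.4, 0.5]
width: 0.0854
```

```bash
python3 st.py
```

```text
t 12.1 q [ 0.216 -0.76   1.878 -0.027  1.443 -1.53 ] p [0.4236 0.1112 0.4231] F [0.3 0.4 0.5] w 0.0854
tilt deg 33.25 tiltaz 0.168 xaz-pi/2 0.17 x elev deg -0.09
```

```bash
python3 - <<'E'
from h import *
a=np.array([.6375,.152])
for z in [.062,.07,.08,.088,.095]: print(z,proj('side',np.array([*a,z])),proj('top',np.array([*a,z])))
M=wcam()
im=read_camera('wrist');cv2.imwrite('pics/w5.png',im)
s=read_camera('side');cv2.imwrite('pics/s5.png',cv2.resize(s[150:260,230:350],None,fx=5,fy=5,interpolation=2))
C,K=M
for k in [0,.01,.019]:
    ti=np.linalg.inv(camera_params('wrist')['tool_from_camera'])@np.array([0,0,k,1]);q=K@ti[:3];print(k,q[:2]/q[2])
E
python3 st.py
```

```text
0.062 [282.24990463 216.34364127] [225.1666905  195.71307191]
0.07 [282.27391776 214.07134297] [224.82913396 195.33290896]
0.08 [282.30415375 211.21019365] [224.40055898 194.85023923]
0.088 [282.32852005 208.90447685] [224.05227435 194.45799409]
0.095 [282.34997131 206.8746014 ] [223.74348237 194.11022637]
0 [278.9039131  262.45188878]
0.01 [278.94164282 253.83703642]
0.019 [278.9720982  246.88314167]
t 12.2 q [ 0.216 -0.755  1.877 -0.027  1.442 -1.53 ] p [0.4256 0.1116 0.4226] F [-0.3 -0.   0.1] w 0.0851
tilt deg 33.18 tiltaz 0.168 xaz-pi/2 0.17 x elev deg -0.09
```

View pics/w5.png

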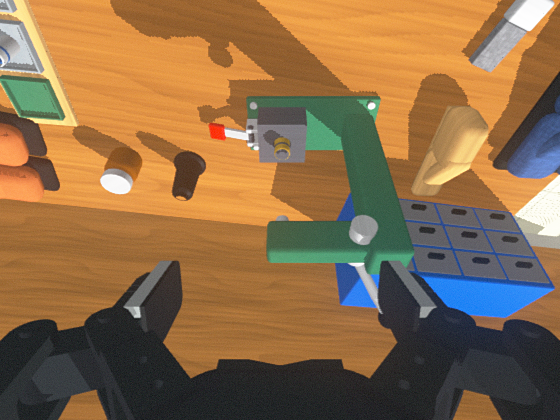

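View pics/s5.png

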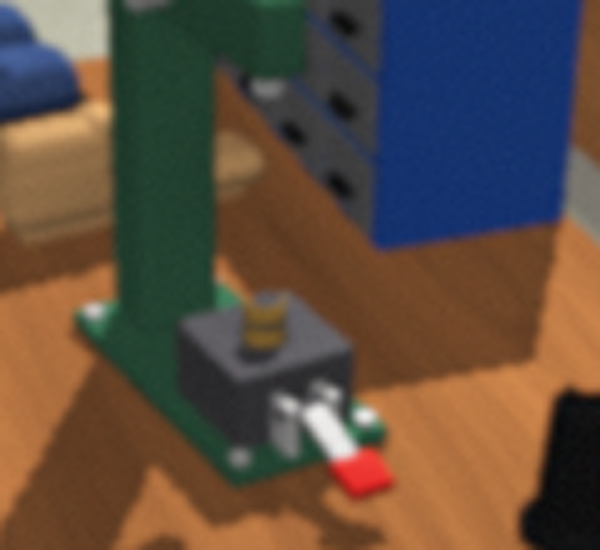

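```bash
python3 - <<'E'
from h import *
b=.17;ex=np.array([np.cos(b),np.sin(b),0]);ey=np.array([-np.sin(b),np.cos(b),0]);o=np.array([.6375,.152,0])
for th in [0,.25,.4,.45,.5]:
    y0,z0=-.059,.021;c,s=np.cos(th),np.sin(th)
    y=y0*c+z0*s; z=z0*c+y0*s   # down rotation
    y=y0*c-z0*s
    P=o+ey*(-.053+y)+[0,0,.04+z]
    print(th,P,proj('side',P),proj('top',P),wproj(wcam(),P))
r=read_camera('side');hsv=cv2.cvtColor(r,cv2.COLOR_BGR2HSV)
m=((hsv[...,0]<8)|(hsv[...,0]>172))&(hsv[...,1]>190)&(hsv[...,2]>120)
m=m[225:260,285:320];ys,xs=np.nonzero(m);print(xs.mean()+285,ys.mean()+225,len(xs))
E
```

```text
0 [0.65644842 0.04161451 0.061     ] [301.75739919 234.1270948 ] [265.28592893 188.70390994] [215.40398422 143.59062772]
0.25 [0.6570171  0.03830164 0.04575033] [302.20630378 239.18465988] [266.58290897 189.29433686] [214.58122136 137.94890235]
0.4 [0.65704401 0.03814487 0.0363666 ] [302.12557111 241.94707949] [266.69644262 189.76775433] [215.19360662 134.57647531]
0.45 [0.65700007 0.03840085 0.03324642] [302.04090317 242.80710522] [266.62470678 189.94273485] [215.57454221 133.47130831]
0.5 [0.6569298  0.03881021 0.03014313] [301.92789261 243.63289736] [266.49907575 190.12549138] [216.04094569 132.37999766]
302.1621621621622 244.98648648648648 74
```

Call:
{"method": "arm_command", "body": {"series": [[2, 0.4, -4, 0, 0], [2, 0.4, -4, 0, 0], [2, 0.4, -4, 0, 0], [2.4, 0.4, -4, 0, 0], [2.4, 0.5, -4, 0, 0], [2, 0.4, -2, 0, 0], [0, 0, 0, 0, 0], [0, 0, 0, 0, 0]]}}

```text
t: 13.05
tcp_pos: [0.5593, 0.137, 0.1839]
orientation: [0.18, 0.619, 0.734, 0.212]
wrist_force: [-0.9, -0.4, -0.3]
width: 0.0855
```

```bash
python3 st.py;  python3 - <<'E'
from h import *
M=wcam();np.save('M6.npy',M[0])
im=read_camera('wrist');cv2.imwrite('pics/w6.png',im)
for n,z in dict(die=.042).items():
        print(n,[(np.round(x['centre'],1),round(x['conf'],2),np.round(watz(M,x['centre'],z),4)[:2]) for x in place_of(n,'wrist')[:2]])
print(wproj(M,[.6375,.152,.088]))
E
```

```text
t 13.05 q [ 0.207 -0.438  2.075 -0.028  0.941 -1.523] p [0.5593 0.137  0.1839] F [-0.9 -0.4 -0.3] w 0.0855
tilt deg 32.35 tiltaz 0.166 xaz-pi/2 0.169 x elev deg -0.13
die [(array([281.9, 178.1]), 0.93, array([0.6369, 0.1525]))]
[281.36435642 215.96132229]
```

View pics/w6.png

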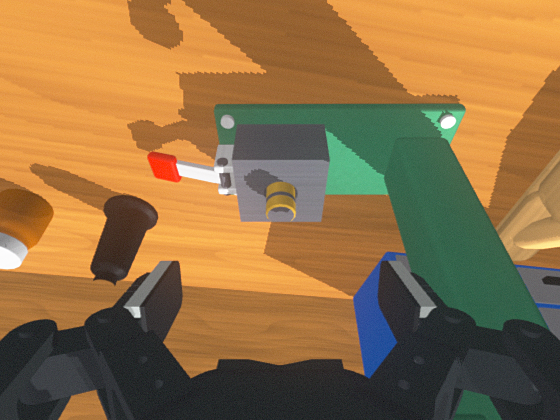

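Call:
{"method": "arm_command", "body": {"series": [[2.2, 0.4, -2.8, 0, 0], [2.2, 0.4, -2.8, 0, 0], [2.0, 0.4, -2.4, 0, 0], [0.4, 0, -0.4, 0, 0], [0, 0, 0, 0, 0], [0, 0, 0, 0, 0]]}}

```text
t: 13.75
tcp_pos: [0.6308, 0.1498, 0.1104]
orientation: [0.186, 0.617, 0.732, 0.219]
wrist_force: [-0.5, -0.8, 0.3]
width: 0.0856
```

```bash
python3 st.py;  python3 - <<'E'
from h import *
M=wcam()
im=read_camera('wrist');cv2.imwrite('pics/w7.png',im)
s=read_camera('side');cv2.imwrite('pics/s7.png',cv2.resize(s[130:250,220:340],None,fx=5,fy=5,interpolation=2))
print(wproj(M,[.6375,.152,.088]))
E
```

```text
t 13.75 q [ 0.203 -0.207  2.026 -0.029  0.74  -1.522] p [0.6308 0.1498 0.1104] F [-0.5 -0.8  0.3] w 0.0856
tilt deg 33.34 tiltaz 0.167 xaz-pi/2 0.169 x elev deg -0.1
[280.97007183 233.06668851]
```

View pics/w7.png

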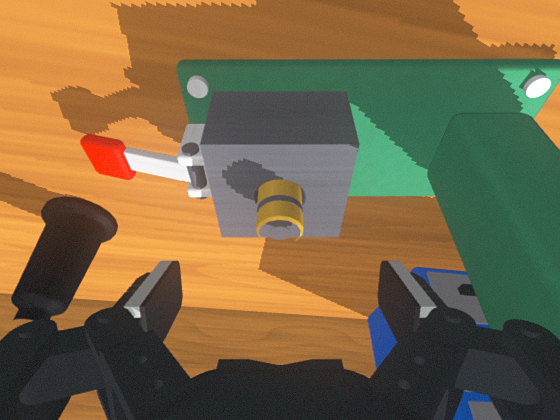

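View pics/s7.png

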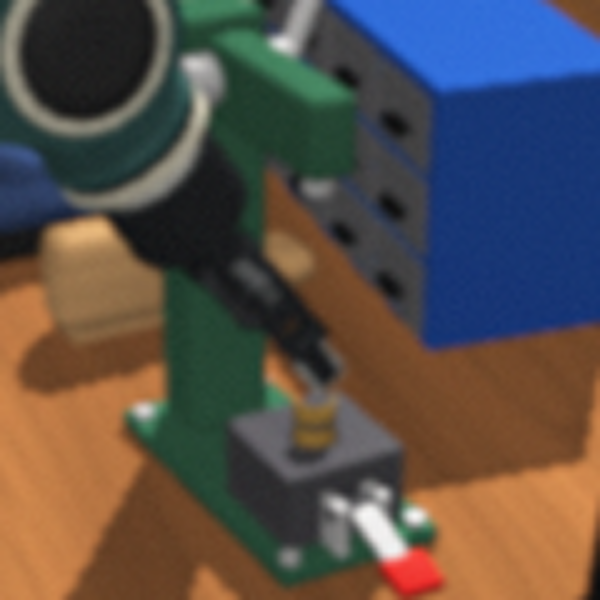

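Call:
{"method": "arm_command", "body": {"series": [[0.1, 0.1, -1.0, 0, 120], [0.1, 0.1, -0.8, 0, 120], [0, 0, -0.3, 0, 120], [0, 0, 0, 0, 120], [0, 0, 0, 0, 120]]}}

```text
t: 14.35
tcp_pos: [0.6327, 0.1521, 0.0905]
orientation: [0.187, 0.617, 0.732, 0.22]
wrist_force: [0.4, -0.1, -0.2]
width: 0.0456
```

```bash
python3 st.py;  python3 - <<'E'
from h import *
M=wcam()
im=read_camera('wrist');cv2.imwrite('pics/w8.png',im)
s=read_camera('side');cv2.imwrite('pics/s8.png',cv2.resize(s[170:250,240:320],None,fx=7,fy=7,interpolation=2))
print(wproj(M,[.6375,.152,.088]))
E
```

```text
t 14.35 q [ 0.206 -0.183  2.042 -0.034  0.697 -1.515] p [0.6327 0.1521 0.0905] F [ 0.4 -0.1 -0.2] w 0.0456
tilt deg 33.58 tiltaz 0.167 xaz-pi/2 0.17 x elev deg -0.09
[277.13647538 263.00402718]
```

View pics/w8.png

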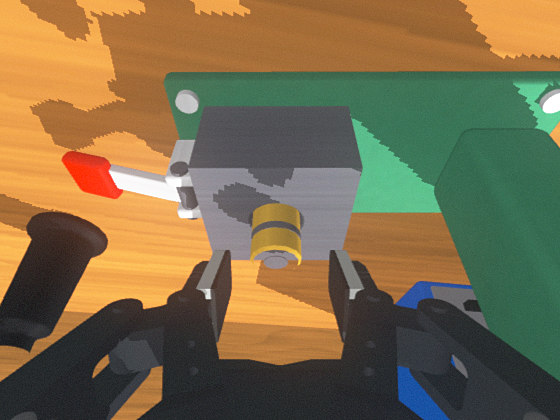

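View pics/s8.png

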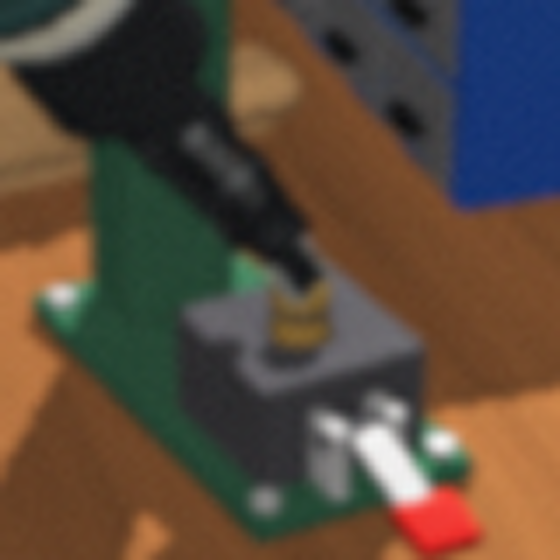

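```bash
python3 - <<'E'
from h import *
s=state();w,x,y,z=s['orientation'];R=Ro.from_quat([x,y,z,w]).as_matrix()
for k in [-.01,0,.01,.019]:
  print(k,[(proj('side',s['tcp_pos']+R@np.array([-.025,yy,k])).round(1)-[240,170])*7 for yy in (-.011,.011)],(s['tcp_pos']+R@np.array([-.025,0,k])).round(4), [wproj(wcam(),s['tcp_pos']+R@np.array([sx*.0228,yy,k])).round(0) for yy in (-.011,.011) for sx in (-1,1)])
E
```

```text
-0.01 [array([284.9, 297.5]), array([322.7, 261.8])] [0.6315 0.1265 0.0991] [array([227., 249.]), array([331., 250.]), array([229., 294.]), array([329., 294.])]
0 [array([296.1, 311.5]), array([333.9, 275.8])] [0.637  0.1274 0.0908] [array([230., 241.]), array([328., 241.]), array([232., 283.]), array([326., 283.])]
0.01 [array([307.3, 324.8]), array([345.1, 289.8])] [0.6424 0.1284 0.0825] [array([233., 233.]), array([325., 233.]), array([235., 274.]), array([323., 274.])]
0.019 [array([317.1, 337.4]), array([354.9, 302.4])] [0.6473 0.1292 0.075 ] [array([235., 227.]), array([323., 227.]), array([237., 266.]), array([321., 266.])]
```

Call:
{"method": "arm_command", "body": {"series": [[0.5, 0, -0.9, 0, 120], [0.4, 0, -0.9, 0, 120], [0.2, 0, -0.5, 0, 120], [0, 0, 0, 0, 120]]}}

```text
t: 14.85
tcp_pos: [0.6448, 0.152, 0.0656]
orientation: [0.187, 0.617, 0.732, 0.22]
wrist_force: [0.2, -0.1, -0.7]
width: 0.0452
```

```bash
python3 st.py;  python3 - <<'E'
from h import *
M=wcam()
im=read_camera('wrist');cv2.imwrite('pics/w9.png',im)
s=read_camera('side');cv2.imwrite('pics/s9.png',cv2.resize(s[170:250,240:320],None,fx=7,fy=7,interpolation=2))
print(wproj(M,[.6375,.152,.088]))
E
```

```text
t 14.85 q [ 0.201 -0.126  2.037 -0.032  0.645 -1.52 ] p [0.6448 0.152  0.0656] F [ 0.2 -0.1 -0.7] w 0.0452
tilt deg 33.6 tiltaz 0.167 xaz-pi/2 0.169 x elev deg -0.09
[281.66301872 300.17737783]
```

View pics/w9.png

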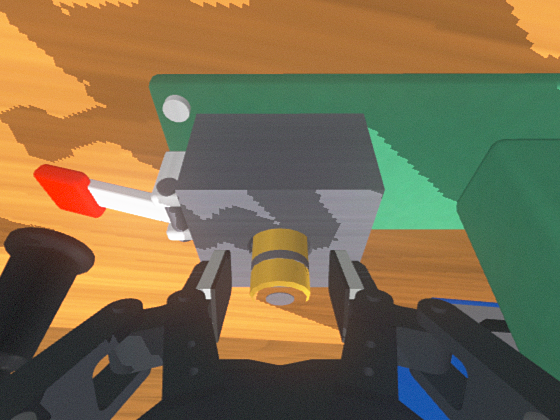

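View pics/s9.png

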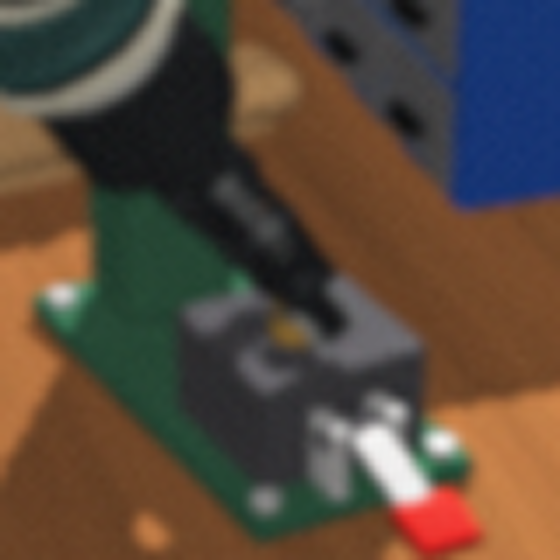

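Call:
{"method": "arm_command", "body": {"newtons": 50, "series": [[-0.1, 0.05, 0.2, 0, 160], [0, 0, 0, 0, 200], [0, 0, 0, 0, 255], [0, 0, 0, 0, 255], [0, 0, 0, 0, 255], [0, 0, 0, 0, 255]]}}

```text
t: 15.55
tcp_pos: [0.6436, 0.1527, 0.0694]
orientation: [0.187, 0.617, 0.732, 0.221]
wrist_force: [-0.1, 0.1, -1.6]
width: 0.0238
```

```bash
python3 st.py;  python3 - <<'E'
from h import *
im=read_camera('wrist');cv2.imwrite('pics/w10.png',im)
E
```

```text
t 15.55 q [ 0.203 -0.134  2.037 -0.033  0.651 -1.518] p [0.6436 0.1527 0.0694] F [-0.1  0.1 -1.6] w 0.0238
tilt deg 33.67 tiltaz 0.167 xaz-pi/2 0.17 x elev deg -0.08
```

View pics/w10.png

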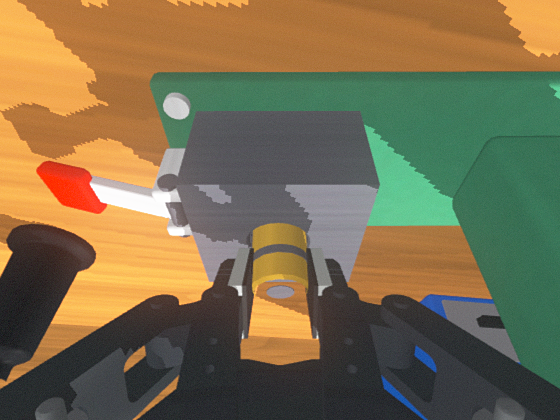

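Call:
{"method": "arm_command", "body": {"series": [[0, 0, 0.5, 0, 255], [0, 0, 0.6, 0, 255], [0, 0, 0.6, 0, 255], [0, 0, 0.6, 0, 255], [0, 0, 0.4, 0, 255], [0, 0, 0, 0, 255]]}}

```text
t: 16.2
tcp_pos: [0.6438, 0.1527, 0.0997]
orientation: [0.188, 0.617, 0.732, 0.221]
wrist_force: [-0.0, -0.3, -1.2]
width: 0.0242
```

```bash
python3 st.py;  python3 - <<'E'
from h import *
im=read_camera('wrist');cv2.imwrite('pics/w11.png',im)
s=read_camera('side');cv2.imwrite('pics/s11.png',cv2.resize(s[130:250,230:320],None,fx=5,fy=5,interpolation=2))
E
```

```text
t 16.2 q [ 0.203 -0.167  2.013 -0.031  0.707 -1.52 ] p [0.6438 0.1527 0.0997] F [-0.  -0.3 -1.2] w 0.0242
tilt deg 33.72 tiltaz 0.167 xaz-pi/2 0.17 x elev deg -0.08
```

View pics/w11.png

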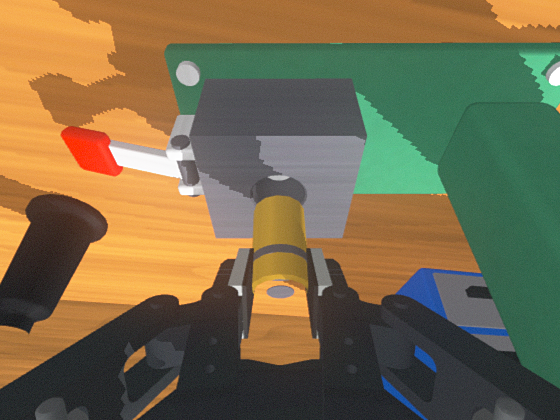

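View pics/s11.png

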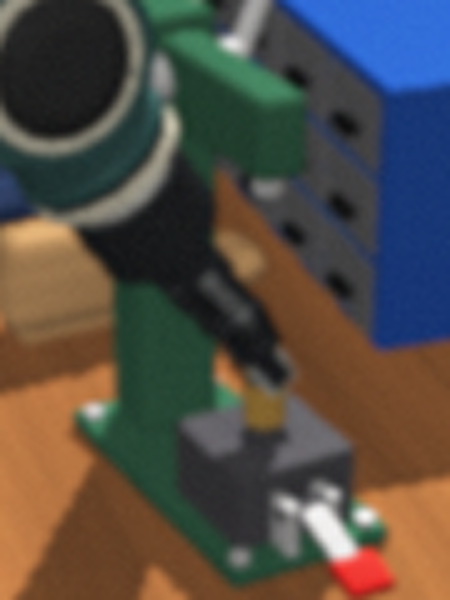

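Call:
{"method": "arm_command", "body": {"series": [[-0.6, -0.1, 1, 0, 255], [-1.2, -0.2, 2, 0, 255], [-1.6, -0.3, 2.4, 0, 255], [-1.6, -0.3, 2.4, 0, 255], [-1.6, -0.3, 2.0, 0, 255], [-2, -0.5, 1.5, 0, 255], [-1, -1, 0.5, 0, 255], [0, 0, 0, 0, 255]]}}

```text
t: 17.1
tcp_pos: [0.5399, 0.1243, 0.2226]
orientation: [0.187, 0.617, 0.732, 0.22]
wrist_force: [-0.0, 0.4, -3.1]
width: 0.0239
```

```bash
python3 st.py;  python3 - <<'E'
from h import *
M=wcam();im=read_camera('wrist');cv2.imwrite('pics/w12.png',im)
s=read_camera('side');cv2.imwrite('pics/s12.png',cv2.resize(s[70:250,200:350],None,fx=3.5,fy=3.5,interpolation=2))
for c in ['top','side']:
  read_camera(c)
  for n in ['tray_green','tray_a','tray_b']: print(c,n,[(x['centre'],round(x['conf'],2),atz(c,x['centre'],.012).round(4)) for x in place_of(n,c)[:2]])
  print(n,[(x['centre'],round(x['conf'],2),atz(c,x['centre'],.0).round(4)) for x in place_of('board',c)[:2]])
E
```

```text
t 17.1 q [ 0.185 -0.526  2.075 -0.012  1.007 -1.553] p [0.5399 0.1243 0.2226] F [-0.   0.4 -3.1] w 0.0239
tilt deg 33.56 tiltaz 0.168 xaz-pi/2 0.17 x elev deg -0.09
top tray_green [([374.6, 193.5], 0.95, array([ 0.6479, -0.2711,  0.012 ])), ([329.4, 152.7], 0.18, array([ 0.7679, -0.1436,  0.012 ]))]
top tray_a [([377.9, 254.3], 0.75, array([ 0.4743, -0.2754,  0.012 ])), ([374.0, 222.4], 0.68, array([ 0.5649, -0.267 ,  0.012 ]))]
top tray_b [([377.9, 254.3], 0.75, array([ 0.4743, -0.2754,  0.012 ])), ([374.0, 222.4], 0.68, array([ 0.5649, -0.267 ,  0.012 ]))]
tray_b [([372.3, 224.3], 0.77, array([ 0.5602, -0.2648,  0.    ])), ([122.3, 287.7], 0.26, array([0.3841, 0.45  , 0.    ]))]
side tray_green [([348.9, 320.9], 0.9, array([ 0.6501, -0.2617,  0.012 ])), ([285.6, 217.5], 0.47, array([0.6748, 0.2215, 0.012 ]))]
side tray_a [([275.5, 342.4], 0.95, array([ 0.4711, -0.2663,  0.012 ])), ([314.2, 332.0], 0.64, array([ 0.5615, -0.2664,  0.012 ]))]
side tray_b [([275.5, 342.4], 0.95, array([ 0.4711, -0.2663,  0.012 ])), ([314.2, 332.0], 0.64, array([ 0.5615, -0.2664,  0.012 ]))]
tray_b [([313.1, 335.1], 0.62, array([ 0.5607, -0.2637,  0.    ]))]
```

View pics/w12.png

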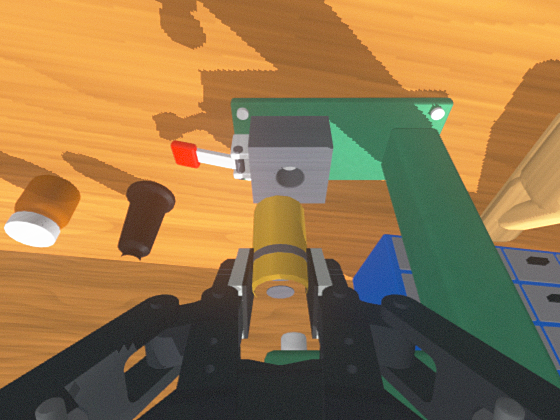

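View pics/s12.png

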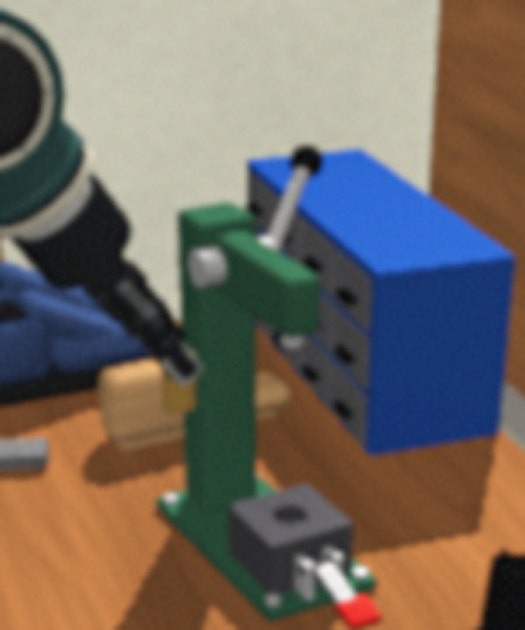

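Call:
{"method": "arm_command", "body": {"series": [[0, -1.5, 0.2, -0.05, 255], [0, -3, 0.2, -0.06, 255], [0, -3.2, 0.2, -0.06, 255], [0, -3.2, 0.2, -0.07, 255], [0, -3.2, 0, -0.07, 255], [0, -3.2, 0, -0.07, 255], [0, -3.2, 0, -0.07, 255], [0, -3.2, 0, -0.07, 255], [0, -3, 0, -0.06, 255], [0, -2, 0, -0.03, 255], [0, -1, 0, 0, 255], [0, 0, 0, 0, 255]]}}

```text
t: 18.9
tcp_pos: [0.5395, -0.1829, 0.2282]
orientation: [0.244, 0.814, 0.504, 0.151]
wrist_force: [-0.4, 0.2, -2.0]
width: 0.0235
```

```bash
python3 st.py;  python3 - <<'E'
from h import *
M=wcam();np.save('M13.npy',M[0]);im=read_camera('wrist');cv2.imwrite('pics/w13.png',im)
for n in ['tray_green','tray_a','board']: print(n,[(x['centre'],round(x['conf'],2),watz(M,x['centre'],.012).round(4)) for x in place_of(n,'wrist')[:2]])
E
```

```text
t 18.9 q [-0.336 -0.479  2.035 -0.083  1.009 -1.422] p [ 0.5395 -0.1829  0.2282] F [-0.4  0.2 -2. ] w 0.0235
tilt deg 33.35 tiltaz -0.463 xaz-pi/2 -0.462 x elev deg -0.05
tray_green [([264.2, 163.0], 0.59, array([ 0.648, -0.257,  0.012]))]
tray_a [([218.3, 112.2], 0.77, array([ 0.565 , -0.2662,  0.012 ])), ([379.9, 188.5], 0.64, array([ 0.7535, -0.1433,  0.012 ]))]
board []
```

View pics/w13.png

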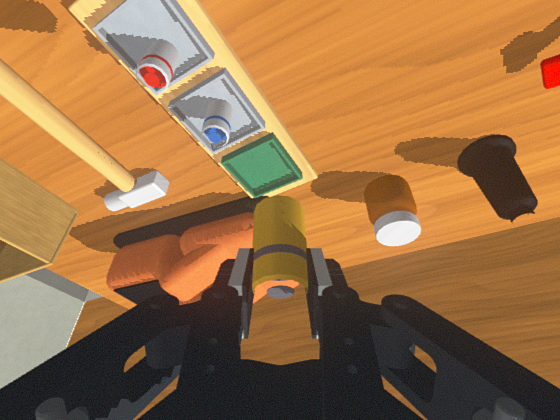

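```bash
python3 - <<'E'
from h import *
im=cv2.imread('pics/w13.png');cv2.imwrite('pics/w13c.png',cv2.resize(im[120:215,205:320],None,fx=6,fy=6,interpolation=2))
t=cv2.imread('pics/top0.png');cv2.imwrite('pics/t0c.png',cv2.resize(t[170:280,345:405],None,fx=7,fy=7,interpolation=2)[:590])
E
```

```text
(no output)
```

View pics/w13c.png

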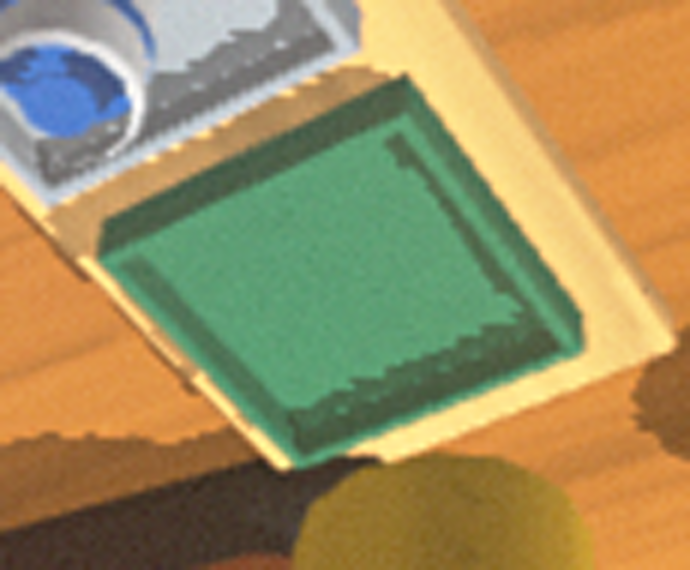

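View pics/t0c.png

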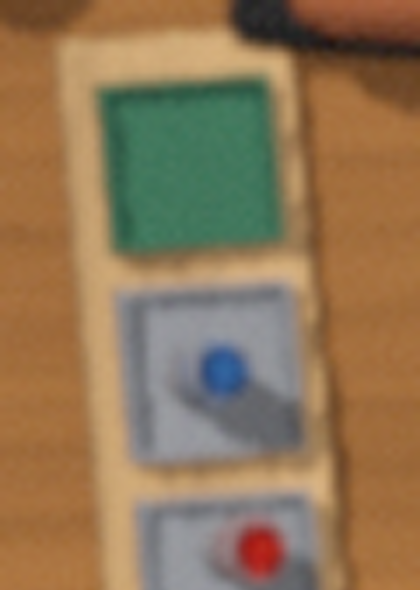

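```bash
python3 - <<'E'
from h import *
M=(np.load('M13.npy'),wcam()[1])
P=np.array([watz(M,(205+a/6,120+b/6),.024) for a,b in [(100,260),(395,112),(582,348),(290,468)]]);print(P,P.mean(0))
Q=np.array([atz('top',(345+a/7,170+b/7),.024) for a,b in [(100,88),(272,78),(283,240),(117,252)]]);print(Q,Q.mean(0))
E
```

```text
[[ 0.61742343 -0.29572241  0.024     ]
 [ 0.61132769 -0.22859291  0.024     ]
 [ 0.68015376 -0.22215408  0.024     ]
 [ 0.68534534 -0.29270114  0.024     ]] [ 0.64856256 -0.25979263  0.024     ]
[[ 0.67795638 -0.225476    0.024     ]
 [ 0.68165194 -0.29557112  0.024     ]
 [ 0.61530579 -0.29798227  0.024     ]
 [ 0.61081859 -0.23066293  0.024     ]] [ 0.64643318 -0.26242308  0.024     ]
```

Call:
{"method": "arm_command", "body": {"series": [[2, -1.4, -0.5, 0, 255], [3, -2.1, -1.5, 0, 255], [3, -2.1, -2.5, 0, 255], [2, -1.5, -2.5, 0, 255], [1, -0.6, -1.5, 0, 255], [0, 0, -1, 0, 255], [0, 0, 0, 0, 255], [0, 0, 0, 0, 255]]}}

```text
t: 19.9
tcp_pos: [0.6552, -0.2536, 0.1331]
orientation: [0.245, 0.811, 0.509, 0.155]
wrist_force: [0.1, 0.1, -2.1]
width: 0.0241
```

```bash
python3 st.py;  python3 - <<'E'
from h import *
M=wcam();np.save('M14.npy',M[0]);im=read_camera('wrist');cv2.imwrite('pics/w14.png',im)
s=read_camera('side');cv2.imwrite('pics/s14.png',cv2.resize(s[220:370,260:400],None,fx=4,fy=4,interpolation=2))
s=read_camera('top');cv2.imwrite('pics/t14.png',cv2.resize(s[150:270,300:420],None,fx=4,fy=4,interpolation=2))
E
```

```text
t 19.9 q [-0.393 -0.102  1.898 -0.045  0.759 -1.491] p [ 0.6552 -0.2536  0.1331] F [ 0.1  0.1 -2.1] w 0.0241
tilt deg 33.71 tiltaz -0.448 xaz-pi/2 -0.449 x elev deg 0.05
```

View pics/w14.png

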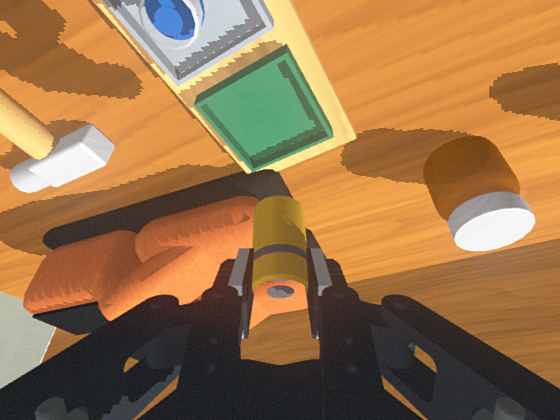

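View pics/s14.png

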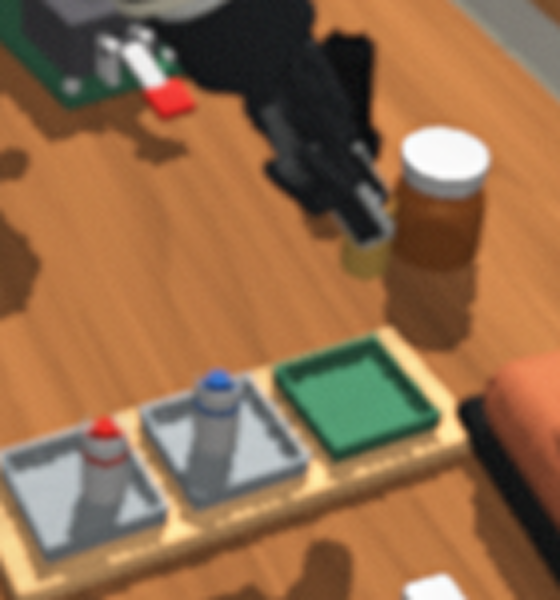

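Call:
{"method": "arm_command", "body": {"series": [[-0.1, -0.6, -1, 0, 255], [-0.1, -0.4, -2, 0, 255], [0, 0, -2, 0, 255], [0, 0, -1.5, 0, 255], [0, 0, -0.7, 0, 255], [0, 0, 0, 0, 255], [0, 0, 0, 0, 255]]}}

```text
t: 20.75
tcp_pos: [0.6532, -0.2656, 0.0626]
orientation: [0.249, 0.81, 0.508, 0.157]
wrist_force: [-0.0, 0.1, -1.4]
width: 0.0237
```

```bash
python3 st.py;  python3 - <<'E'
from h import *
M=wcam();np.save('M15.npy',M[0]);im=read_camera('wrist');cv2.imwrite('pics/w15.png',im)
s=read_camera('side');cv2.imwrite('pics/s15.png',cv2.resize(s[240:370,280:400],None,fx=4.5,fy=4.5,interpolation=2))
print(wproj(M,[.648,-.261,.015]),[wproj(M,p) for p in [(.615,-.224,.024),(.684,-.294,.024)]])
print([(proj('side',np.array(p))-[280,240])*4.5 for p in [(.648,-.261,.015),(.648,-.261,.027)]])
E
```

```text
t 20.75 q [-0.414 -0.029  1.954 -0.033  0.621 -1.514] p [ 0.6532 -0.2656  0.0626] F [-0.   0.1 -1.4] w 0.0237
tilt deg 34.17 tiltaz -0.448 xaz-pi/2 -0.45 x elev deg 0.05
[281.32139932 181.43201833] [array([325.76899939, 122.35352636]), array([259.25504322, 242.06737847])]
[array([306.35796665, 359.77219742]), array([308.50469055, 342.2401059 ])]
```

View pics/w15.png

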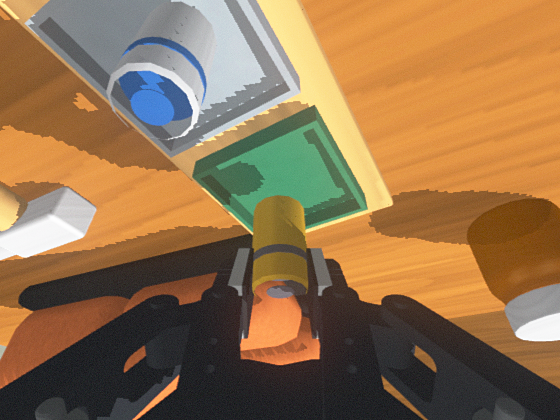

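View pics/s15.png

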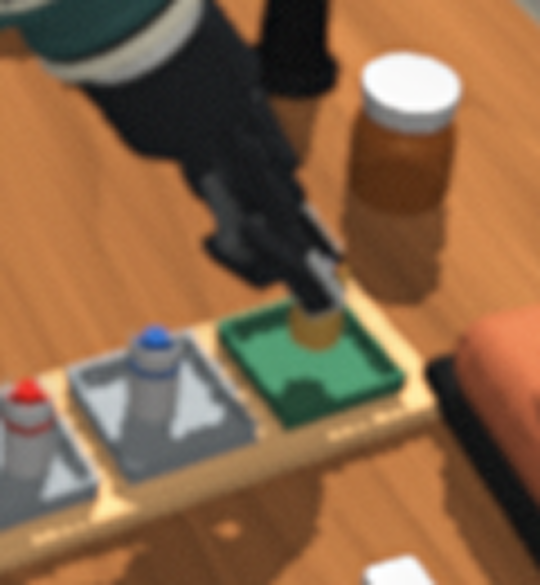

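Call:
{"method": "arm_command", "body": {"series": [[-0.1, 0.2, -0.6, 0, 255], [0, 0, -0.5, 0, 255], [0, 0, -0.3, 0, 255], [0, 0, -0.2, 0, 255], [0, 0, 0, 0, 255]]}}

```text
t: 21.35
tcp_pos: [0.6529, -0.2634, 0.0474]
orientation: [0.25, 0.809, 0.508, 0.157]
wrist_force: [-0.1, -0.1, -1.7]
width: 0.0242
```

```bash
python3 st.py
```

```text
t 21.35 q [-0.411 -0.014  1.968 -0.037  0.589 -1.508] p [ 0.6529 -0.2634  0.0474] F [-0.1 -0.1 -1.7] w 0.0242
tilt deg 34.33 tiltaz -0.448 xaz-pi/2 -0.449 x elev deg 0.06
```

Call:
{"method": "arm_command", "body": {"series": [[0, 0, -0.2, 0, 255], [0, 0, -0.15, 0, 255], [0, 0, 0, 0, 255]]}}

```text
t: 21.65
tcp_pos: [0.6531, -0.2635, 0.0438]
orientation: [0.25, 0.809, 0.508, 0.157]
wrist_force: [0.3, 1.3, -2.0]
width: 0.0238
```

Call:
{"method": "arm_command", "body": {"series": [[0, 0, -0.15, 0, 255], [0, 0, 0, 0, 255]]}}

```text
t: 21.85
tcp_pos: [0.6536, -0.2638, 0.0432]
orientation: [0.251, 0.809, 0.508, 0.158]
wrist_force: [0.4, -0.3, -1.4]
width: 0.0238
```

Call:
{"method": "arm_command", "body": {"series": [[0, 0, -0.2, 0, 255], [0, 0, 0, 0, 255]]}}

```text
t: 22.05
tcp_pos: [0.6548, -0.2644, 0.0434]
orientation: [0.252, 0.808, 0.508, 0.159]
wrist_force: [-0.1, 0.3, -1.6]
width: 0.0234
```

```bash
python3 st.py; python3 - <<'E'
from h import *
im=read_camera('wrist');cv2.imwrite('pics/w16.png',im)
s=read_camera('side');cv2.imwrite('pics/s16.png',cv2.resize(s[260:350,290:390],None,fx=6,fy=6,interpolation=2))
E
```

```text
t 22.05 q [-0.411 -0.007  1.97  -0.038  0.574 -1.507] p [ 0.6548 -0.2644  0.0434] F [-0.1  0.3 -1.6] w 0.0234
tilt deg 34.68 tiltaz -0.448 xaz-pi/2 -0.449 x elev deg 0.06
```

View pics/w16.png

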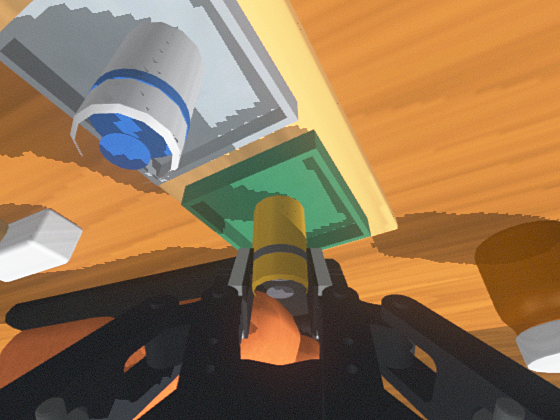

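View pics/s16.png

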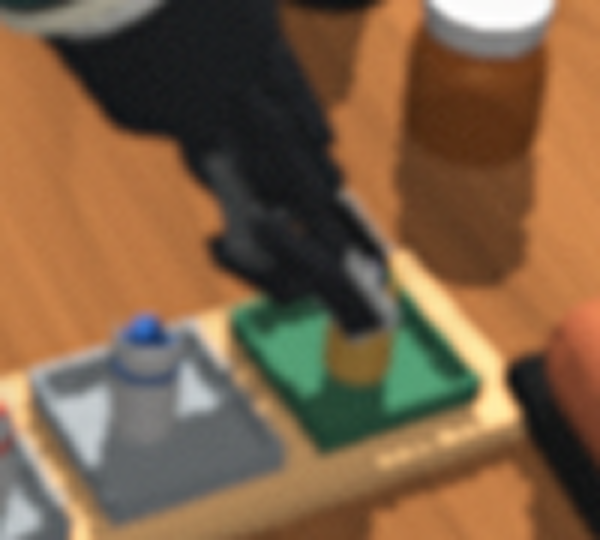

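Call:
{"method": "arm_command", "body": {"series": [[-0.1, 0.05, -0.3, 0, 255]]}}

```text
t: 22.25
tcp_pos: [0.6553, -0.2647, 0.0428]
orientation: [0.254, 0.808, 0.507, 0.16]
wrist_force: [-5.2, 0.3, 27.0]
width: 0.0238
```

Call:
{"method": "arm_command", "body": {"series": [[0, 0, 0.05, 0, 255], [0, 0, 0, 0, 165], [0, 0, 0, 0, 150], [0, 0, 0, 0, 130], [0, 0, 0, 0, 115], [0, 0, 0, 0, 105], [0, 0, 0, 0, 105], [0, 0, 0, 0, 105]]}}

```text
t: 23.05
tcp_pos: [0.655, -0.2645, 0.0426]
orientation: [0.254, 0.808, 0.507, 0.16]
wrist_force: [-0.4, 0.1, 0.7]
width: 0.0501
```

```bash
python3 st.py; python3 - <<'E'
from h import *
im=read_camera('wrist');cv2.imwrite('pics/w17.png',im)
s=read_camera('side');cv2.imwrite('pics/s17.png',cv2.resize(s[260:350,290:390],None,fx=6,fy=6,interpolation=2))
E
```

```text
t 23.05 q [-0.411 -0.007  1.973 -0.039  0.567 -1.506] p [ 0.655  -0.2645  0.0426] F [-0.4  0.1  0.7] w 0.0501
tilt deg 34.91 tiltaz -0.448 xaz-pi/2 -0.449 x elev deg 0.06
```

View pics/w17.png

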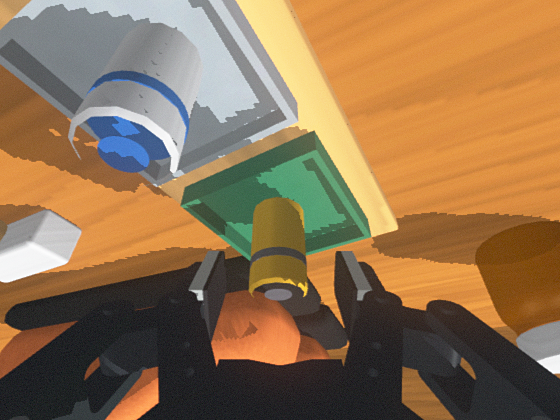

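View pics/s17.png

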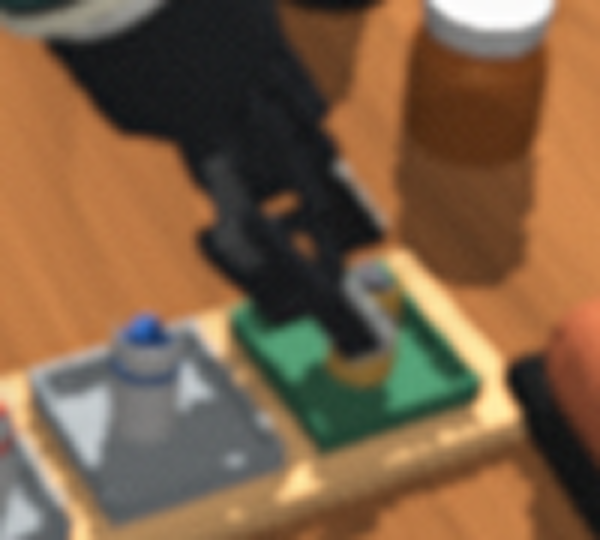

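Call:
{"method": "arm_command", "body": {"series": [[-0.5, 0.25, 0.9, 0, 105], [-1, 0.5, 1.6, 0, 105], [-1.5, 0.7, 2.4, 0, 105], [-1.8, 0.9, 3, 0, 105], [-1.8, 0.9, 3, 0, 105], [-2, 1.5, 3, 0, 105], [-2, 2, 2, 0, 105], [0, 0, 0, 0, 105]]}}

```text
t: 23.95
tcp_pos: [0.5416, -0.1935, 0.2108]
orientation: [0.254, 0.808, 0.507, 0.16]
wrist_force: [-0.5, 0.6, 0.3]
width: 0.0504
```

```bash
python3 st.py; python3 - <<'E'
from h import *
M=wcam();im=read_camera('wrist');cv2.imwrite('pics/w18.png',im)
s=read_camera('side');cv2.imwrite('pics/s18.png',cv2.resize(s[180:360,240:400],None,fx=3.3,fy=3.3,interpolation=2))
print([(x['centre'],round(x['conf'],2),watz(M,x['centre'],.015).round(4)) for x in place_of('die','wrist')[:3]])
print([(x['centre'],round(x['conf'],2),atz('side',x['centre'],.015).round(4)) for x in place_of('die','side')[:3]])
print([(x['centre'],round(x['conf'],2),watz(M,x['centre'],.012).round(4)) for x in place_of('tray_green','wrist')[:3]])
E
```

```text
t 23.95 q [-0.363 -0.477  2.069 -0.06   0.942 -1.462] p [ 0.5416 -0.1935  0.2108] F [-0.5  0.6  0.3] w 0.0504
tilt deg 34.98 tiltaz -0.448 xaz-pi/2 -0.45 x elev deg 0.1
[([266.4, 168.3], 0.7, array([ 0.6514, -0.2622,  0.015 ]))]
[([352.8, 319.6], 0.58, array([ 0.6587, -0.2636,  0.015 ])), ([281.2, 229.7], 0.15, array([0.6342, 0.1513, 0.015 ]))]
[([265.7, 163.3], 0.56, array([ 0.6465, -0.2607,  0.012 ]))]
```

View pics/w18.png

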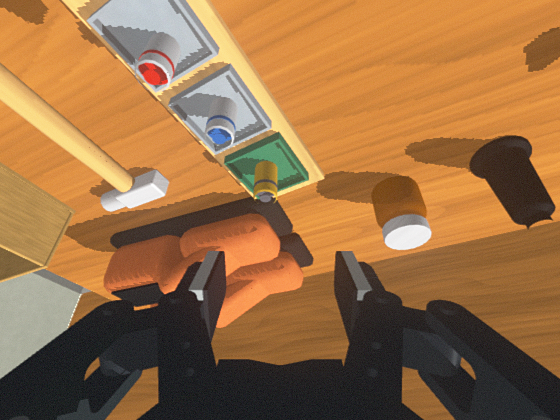

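View pics/s18.png

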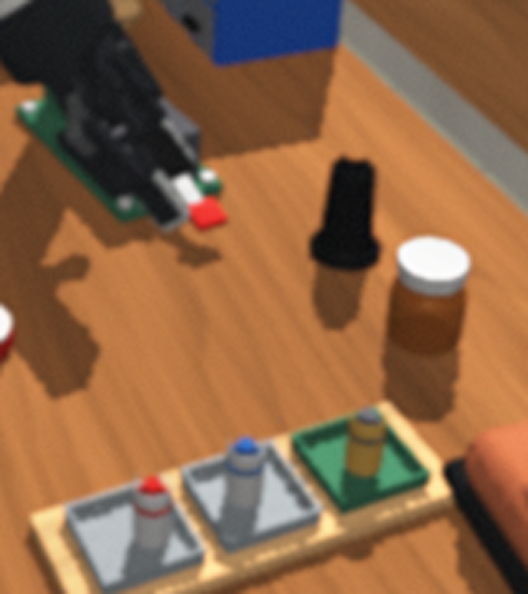

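```bash
python3 - <<'E'
from h import *
s=read_camera('top');cv2.imwrite('pics/t19.png',cv2.resize(s[170:220,340:400],None,fx=10,fy=10,interpolation=2))
print([(x['centre'],round(x['conf'],2),atz('top',x['centre'],.015).round(4)) for x in place_of('die','top')[:3]])
print([(x['centre'],round(x['conf'],2),atz('top',x['centre'],.012).round(4)) for x in place_of('tray_green','top')[:3]])
im=cv2.imread('pics/w18.png');cv2.imwrite('pics/w18c.png',cv2.resize(im[125:215,215:320],None,fx=6,fy=6,interpolation=2))
cv2.imwrite('pics/t19f.png',s)
E
```

```text
[([372.6, 191.8], 0.45, array([ 0.6525, -0.2648,  0.015 ]))]
[([371.1, 194.6], 0.57, array([ 0.6448, -0.261 ,  0.012 ]))]
```

View pics/t19.png

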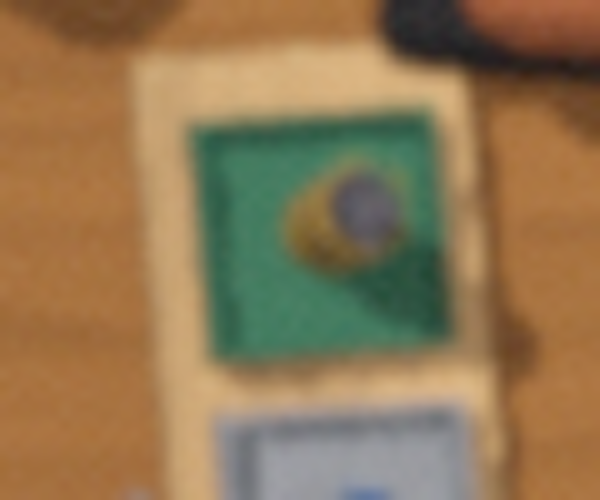

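View pics/w18c.png

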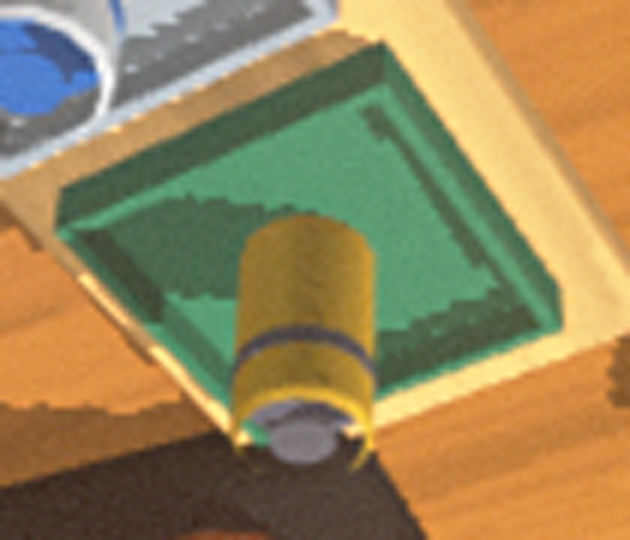

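View pics/t19f.png

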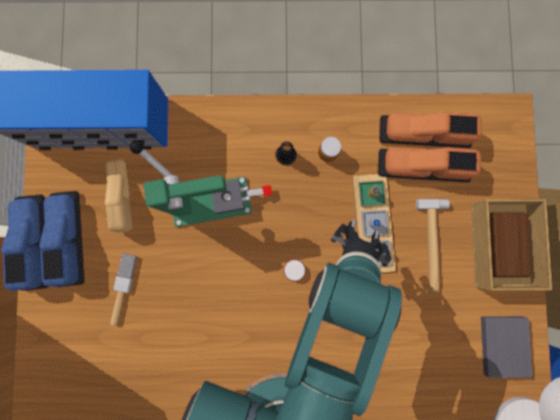

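```bash
python3 - <<'E'
from bench import *
print(state()['t'],state()['wrist_force']);print(job_done())
E
```

```text
24.35 [-0.73558832 -0.08460549  0.72800447]
the job is handed in; nothing more can be done
None
```

I pushed the ejector lever fully down, took the brass die out from under the press head, and set it upright in the green tray. I then handed the job in at 24.4 s of the 59 s allowed; no verdict is reported.

**How it was done**
- **Lever:** I pressed the red pad with closed fingers until it hit its stop. Side-camera measurements of the pad and the die top match full stroke. The lever was still down in the last pictures.
- **Lean:** The move command cannot tilt the tool, so I reached past the arm's limit until the tool leaned. It was at about 34° for the grasp.
- **Die:** I gripped it at 50 N, lifted it straight out of the pocket, drew it back along the fingers, and carried it upright to the tray. I lowered it to the floor before opening the fingers.

**Last checks**
- **Placement:** The die stands upright, about 2–3 mm from the tray's centre by hand measurement. The detectors put it further off: about 5 mm in the wrist camera and 8–9 mm in the side and top cameras. I trusted the hand measurement.
- **Surroundings:** The spare dies and everything else I could see looked unmoved, and the gripper is clear of everything.
- **Forces:** The highest wrist forces were about 86 N at the lever stop and about 27 N when the die met the tray floor. Both are well under 120 N.
- **Disagreement:** The fingertips reached about 20 mm less far ahead than the stated 19 mm. I set the grasp height from the pictures and the lever contact instead.

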